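# Catalogue shot of a finish sample set on the photo turntable

### The arm

A 6-joint arm with a two-finger parallel gripper is mounted at the origin on the work surface. World frame = base frame: x ahead of the robot, y to its left, z up, the work surface at z = 0. Lengths are in mm, angles in rad, forces in N, time in s.
With the tool pointing down it reaches from about 350 to 775 mm from the base axis. Payload 7.3 kg.
Tool frame: the origin (TCP) lies at the very end of the fingers, on their centre line; the grasp point (between the pads) lies 19 mm behind it; z points along the fingers, y is the line along which they close (so a half turn about z gives the same grasp; the last joint's range is limited). The gripper opens to 92 mm and grips with 3 to 60 N. Pads are 19 mm wide; open, the fingers measure 130 mm over their backs; the gripper's body (75 mm by 190 mm) begins 47 mm behind the grasp point.
Start: joints at [-0.146, 0.342, 1.524, -0, 1.275, -0.146], TCP at [525.019, 0.019, 226.741] pointing down, gripper open.
Joint ranges: [-2.53, 2.53], [-0.77, 2.02], [0.04, 2.7], [-1, 4.14], [0.28, 2.66], [-3.11, 3.11]. Speed limits (rad/s): [2.57, 2.57, 3.14, 3.14, 3.14, 3.14].

### API

Orientations are given as [roll, pitch, yaw] about the fixed x, y, z axes, in that order (R = Rz(yaw) Ry(pitch) Rx(roll)).
In Python, from rig import arm, camrig gives the robot as it stands (arm), with the cameras (camrig).
- The arm moves only by the shell command python3 inch.py FILE [FORCE], which reads ROWS from the file FILE. ROWS is a JSON list of rows, 1 to 12 of them, each written [[rx, ry, rz], [dx, dy, dz], opening]: a rotation vector rx, ry, rz in rad, then dx, dy, dz in mm, then the finger opening in mm; each row shifts and turns the commanded pose from where the row before left it, along the tool's axes as they then stand; what a row does not reach is not made up. A row lasts 1/8 s, in which the tool goes at most 62.5 mm and 0.188 rad, less where a joint would pass 70% of its speed; a pose out of reach is approached as far as the arm can. The fingers move at their own pace and stop on an object; FORCE is the grip in N (left out, the last holds). Time passes only in rows, so rows that do not move let the fingers close. It prints the time, the measured TCP pose, the force, the opening and the grip force at its end. Input that does not fit is refused with a message, and nothing moves.
- arm.get_state(): the state, without advancing time (a new reading comes with each control period).
- camrig.grab_frame(name): name is "scene" or "side" or "wrist"; returns the picture (400x640x3 uint8, red, green, blue); there is no depth.
- camrig.get_calibration(name): a dict with "intrinsics" (3x3 intrinsics, pixels), "extrinsics" (4x4, takes a point from world to camera coordinates). Camera axes: x right, y down, z forward; pixel columns grow to the right and rows downward; lengths in mm; the calibration is good to about 2 mm. The wrist camera is an equidistant fisheye: a pixel r from the principal point sees the ray r / f radians off the axis. A picture is of the moment at which its call begins: read the wrist's pose just before it. get_calibration takes no time and is no camera call; for the wrist camera it gives the pose at the moment of the call.
- arm.hand_in(): hands the job in; it is judged then, once.
The state is a dict: "time": time; "joints": joint angles; "joint_velocities": joint speeds; "effort": joint torques, N m; "ee_pos": TCP position; "tool_rot": TCP orientation; "ft_force": force on the tool from outside, world axes, zero at the start; "ft_torque": the same for the moment, N m; "width": finger opening in mm; "grip_force": force on a finger pad.
Only numpy, scipy, OpenCV 4.12 (cv2) and the standard library are available. Lean on these libraries where they do the work, as an engineer would, in place of code of your own. Each camera call takes 0.05 s, during which the arm holds its last target. There are 200 camera calls.

### The job

Photograph today's set of round finish samples: slide the lamp dimmer up to its red pointer and lay the round samples flat in one neat stack centred on the white plate of the turntable, black slate at the bottom, the coloured ones that are there next in any order, white marble on top. Only then, with the lights at the mark, wind the crank slowly and steadily clockwise (seen from above) by its black grip so that the plate makes at least one full turn, which is two full turns of the crank. Finally slide the dimmer all the way back to off, leaving the stack standing centred on the plate and the other things on the desk where they are.

Things in the scene. Friction and masses are not known exactly. Their poses are not given: they have to be found in the camera images.
- slate: a round finish sample, a flat disc 66 mm in diameter and 12 mm thick, black slate, about 100 g; origin at the centre of its thickness (6 mm above its underside), z along its axis; either face may be up; the bottom layer of the stack
- walnut: a round finish sample, a flat disc 66 mm in diameter and 12 mm thick, dark brown walnut, about 30 g; origin at the centre of its thickness (6 mm above its underside), z along its axis; either face may be up; a middle layer; may be absent
- clay: a round finish sample, a flat disc 66 mm in diameter and 12 mm thick, orange-red fired clay, about 70 g; origin at the centre of its thickness (6 mm above its underside), z along its axis; either face may be up; a middle layer; may be absent
- blue: a round finish sample, a flat disc 66 mm in diameter and 12 mm thick, blue lacquer, about 50 g; origin at the centre of its thickness (6 mm above its underside), z along its axis; either face may be up; a middle layer; may be absent
- marble: a round finish sample, a flat disc 66 mm in diameter and 12 mm thick, white marble, about 100 g; origin at the centre of its thickness (6 mm above its underside), z along its axis; either face may be up; the top layer of the stack
- station: the photo turntable's fixed grey housing, 190 x 370 mm and 34 mm high, origin under its centre; its y axis runs from the crank end (-y) to the plate end (+y). Steel crank at the one end, round white plate at the other, axes 200 mm apart
- plate_top (a point): centre of the upper face of the turntable's white plate (156 mm in diameter, its upper face 50 mm above the desk), where the stack belongs; a thin grey ring of 77 mm diameter is printed round this centre. The plate only turns, half a turn for each turn of the crank
- crank_axis (a point): point on the crank's upright fixed axis, 53 mm above the desk, level with the top of the crank arm
- crank_grip (a point): top centre of the crank's upright black grip, a cylinder 22 mm in diameter and 45 mm tall that spins freely on the arm; this point is 52 mm from the crank axis and 100 mm above the desk, the grip's foot at 55 mm, the arm just under it
- crank (a joint): angle of the crank in rad; grows when it is turned clockwise seen from above, and counts on over several turns (6.28 a turn); between 0 and 0.6 at the start. It has no stops and stays where it is left; it takes about 1 to 3 N at the grip
- dimmer (a joint): position of the dimmer's grip along its track in m; 0 = lights off, the end nearer the robot; 0.12 = the far end. It slides with about 1.5 to 3 N and stays where it is left
- dimmer_top (a point): top centre of the dimmer's black grip, a block 20 mm long along the track, 28 mm across it and 40 mm tall, its top 54.5 mm above the desk, its foot just above the aluminium track (40 mm wide, 170 mm long, 14 mm high, at the right of the robot)
- pointer: the fixed red pointer beside the dimmer track that marks the light setting for this shoot; origin at its foot, its thin tip reaching 15 mm high over the edge of the track. Its y axis is the direction in which the dimmer slides as it grows: the grip is at the mark when dimmer_top's coordinate along this axis equals the pointer's
- square: bystander: a loose green square sample, 60 x 60 x 12 mm, not part of the set; origin under its centre
- stapler: bystander: a loose red stapler, 130 x 34 x 40 mm, long along its x; origin under its centre
- mug: bystander: a blue mug, 80 mm in diameter, 90 mm tall, handle towards its +y; origin under its centre
- notes: bystander: a yellow block of sticky notes, 76 x 76 x 30 mm; origin under its centre
- marker: bystander: a marker pen, 120 mm long along its x, 16 mm thick; origin under its centre
- tape: bystander: a lying roll of clear tape, 84 mm in diameter, 24 mm tall; origin under its centre
- penpot: bystander: a black pen pot, 80 mm in diameter, 100 mm tall; origin under its centre

How it is judged:
By the outcome, as a careful person would: the job done as asked, in the order asked, and still so for the second after the job is handed in, with the robot touching nothing.
Of walnut, clay, blue only 1 to 3 are there at a start; the rules pass over those that are not, and their reading is None.
At some moment in a run one of walnut, clay, blue, marble may be knocked a few centimetres aside while the robot is not near it.
Once in a run the grip may slacken for a moment while it holds something.
It also fails if it takes over 210 s, if anything falls off the work surface, if the arm or the gripper's body presses on something with over 40 N, if the wrist force passes 120 N, or if a joint passes its speed limit or range.

## Working session

There is one attempt and no reset: what is moved stays moved. The work goes in short steps, Python scripts to look and compute and a shell command to move; the robot and the scene stay as the last step left them, time stands still between calls to the robot, and variables do not carry over. Pictures are saved under pics/ and viewed, at most 16 in all, crops included, and the job is handed in when it is done.

```bash
ls; mkdir -p pics
cat > look.py <<'E'
import cv2,sys
from rig import arm, camrig
def shot(cam,name):
    im=camrig.grab_frame(cam); cv2.imwrite(f"pics/{name}.png",im[:,:,::-1]); return im
E
python3 - <<'E'
from look import *
import numpy as np
shot("scene","s0");shot("side","d0");shot("wrist","w0")
for c in("scene","side","wrist"):
    k=camrig.get_calibration(c);print(c,np.round(k["intrinsics"],1).tolist(),np.round(k["extrinsics"],3).tolist())
print(arm.get_state())
a=cv2.imread("pics/s0.png");b=cv2.imread("pics/d0.png")
E
```

```text
inch.py
pics
rig.py
scene [[371.0, 0.0, 320.8], [0.0, 371.0, 200.1], [0.0, 0.0, 1.0]] [[-0.768, 0.641, -0.008, 432.105], [0.54, 0.641, -0.545, -219.062], [-0.344, -0.423, -0.838, 1393.974], [0.0, 0.0, 0.0, 1.0]]
side [[500.5, 0.0, 324.4], [0.0, 500.5, 190.5], [0.0, 0.0, 1.0]] [[0.72, -0.694, 0.013, -458.585], [-0.36, -0.389, -0.848, 253.004], [0.593, 0.605, -0.53, 1517.847], [0.0, 0.0, 0.0, 1.0]]
wrist [[309.7, 0.0, 321.1], [0.0, 309.7, 197.3], [0.0, 0.0, 1.0]] [[1.0, -0.0, -0.001, -525.71], [0.0, -0.958, 0.288, -35.792], [-0.001, -0.288, -0.958, 391.95], [0.0, 0.0, 0.0, 1.0]]
{'time': 0.15, 'joints': array([-1.46004409e-01,  3.42572001e-01,  1.52476839e+00, -3.32424103e-05,
        1.27537477e+00, -1.45953100e-01]), 'joint_velocities': array([ 0.00121431,  0.00015349, -0.00265154, -0.00053793,  0.0008653 ,
       -0.00043059]), 'effort': array([ 7.52666965e-04, -4.31470585e+01, -2.44352603e+01,  7.18239485e-02,
        5.38185902e-02, -1.32920518e-04]), 'ee_pos': array([5.24714480e+02, 5.17055543e-02, 2.26209958e+02]), 'tool_rot': array([-3.14047746e+00, -1.31798537e-04,  1.57075464e+00]), 'ft_force': array([-0.10212816, -0.0419809 , -0.24069484]), 'ft_torque': array([ 0.0109111 , -0.00199358,  0.06024849]), 'grip_force': 0.0, 'width': 91.77190237140233}
```

Run:
```python
import cv2
for n in("s0","d0","w0"):
    cv2.imwrite(f"pics/{n}b.png",cv2.resize(cv2.imread(f"pics/{n}.png"),(800,500),interpolation=cv2.INTER_CUBIC))
```

```text
(no output)
```

View pics/s0.png

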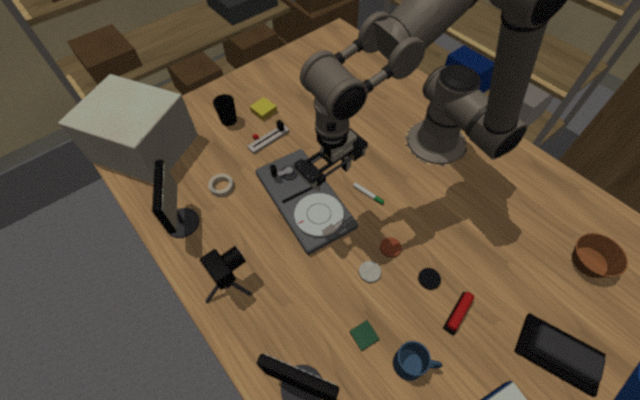

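View pics/d0.png

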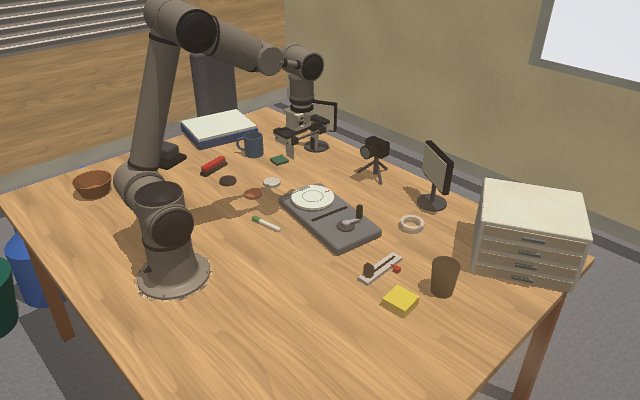

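Scene view: slate (429,278), clay (390,246), marble (370,271), plate (318,214), dimmer grip (281,127), red pointer (256,137), crank grip (273,171). The bystanders are clear of them.

Run:
```python
import cv2
s=cv2.imread("pics/s0.png");d=cv2.imread("pics/d0.png")
cv2.imwrite("pics/c1.png",cv2.resize(s[90:290,205:445],None,fx=3.3,fy=3,interpolation=cv2.INTER_CUBIC)) if 0 else cv2.imwrite("pics/c1.png",cv2.resize(s[100:300,235:445],(630*800//630,600*0+762) if 0 else (630,600),interpolation=cv2.INTER_CUBIC))
```

```text
(no output)
```

View pics/c1.png

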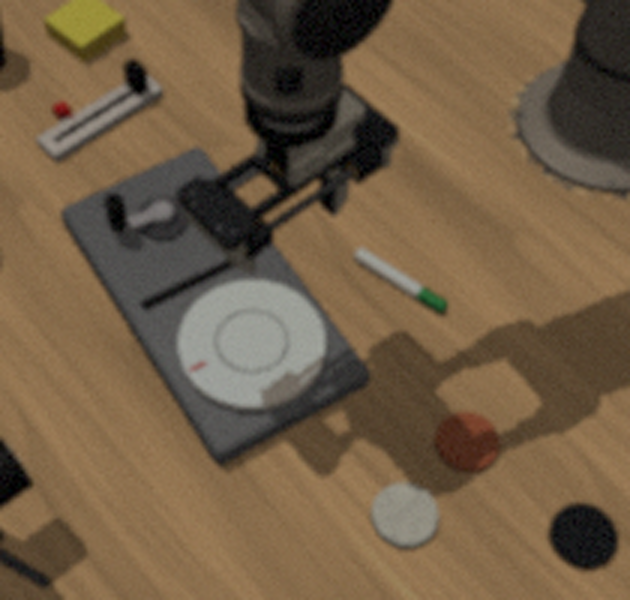

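View pics/w0.png

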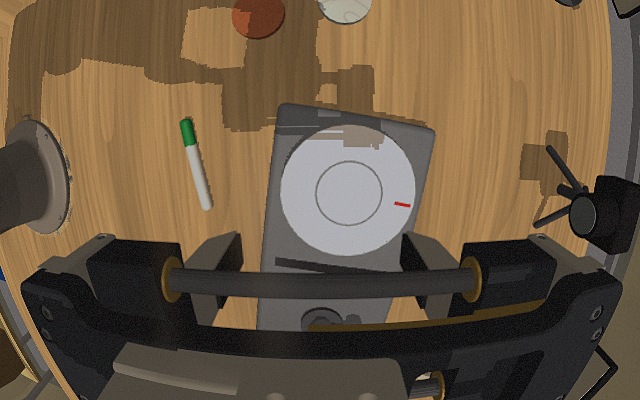

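Crop and wrist view: plate ring at wrist (349,193), clay at wrist (258,13), and marble at the top edge of the wrist view. Clay is the only coloured sample.

```bash
cat >> look.py <<'E'
import numpy as np
def ray(cam,u,v,cal=None):
    k=cal or camrig.get_calibration(cam);K=np.array(k["intrinsics"]);T=np.array(k["extrinsics"])
    x=(u-K[0,2])/K[0,0];y=(v-K[1,2])/K[1,1]
    if cam=="wrist":
        r=np.hypot(x,y)+1e-12;d=np.array([np.sin(r)*x/r,np.sin(r)*y/r,np.cos(r)])
    else: d=np.array([x,y,1.])
    R=T[:3,:3];return -R.T@T[:3,3],R.T@d
def loc(cam,u,v,z,cal=None):
    o,d=ray(cam,u,v,cal);return np.round(o+d*(z-o[2])/d[2],1)[:2]
E
python3 - <<'E'
from look import *
c=lambda x,y,z:loc("scene",235+x/3,100+y/3,z)
for n,a in dict(plate=(251,341,50),clay=(467,441,12),marble=(406,514,12),slate=(583,536,12),dimtop=(134,67,54),ptr=(60,109,15),griptop=(114,200,100),crank=(162,212,53),trackA=(53,158,0),trackB=(162,92,0),trackC=(38,138,14),trackD=(146,76,14)).items(): print(n,c(*a))
print("wrist",loc("wrist",349,193,50),loc("wrist",258,13,12))
print("side plate",loc("side",313,197,50),"clay",loc("side",253,194,12),"marble",loc("side",272,182,12),"slate",loc("side",228,181,12),"dim",loc("side",369,264,54),"ptr",loc("side",397,268,8),"crankgrip",loc("side",360,207,100))
E
```

```text
plate [556.3 -17.8]
clay [448.7 199.8]
marble [552.2 216.9]
slate [435.7 344.5]
dimtop [ 416.  -414.4]
ptr [ 510.  -449.7]
griptop [ 574.9 -227.5]
crank [ 525.9 -212.1]
trackA [ 556.5 -400.9]
trackB [ 387.1 -402.2]
trackC [ 557.5 -428.2]
trackD [ 393.1 -426.4]
wrist [557.3 -17.2] [449.7 198.4]
side plate [551.3 -29.1] clay [440.1 182.8] marble [547.5 202.7] slate [426.  325.3] dim [ 419.1 -415.9] ptr [ 510.7 -453.3] crankgrip [ 571.1 -236.8]
```

```bash
python3 - <<'E'
from look import *
for n,a in dict(notes=(263,107,30),penpot=(225,98,100),penpotfoot=(229,123,0),tape=(221,184,24),mug=(412,358,90),stapler=(459,312,40),square=(364,335,12)).items(): print(n,loc("scene",*a))
E
echo '[[[0, 0, 0], [-52, -10, 0], 80], [[0, 0, 0], [-52, -10, 0], 80], [[0, 0, 0], [-52, -10, 0], 80], [[0, 0, 0], [-52, -10, 0], 80], [[0, 0, 0], [-52, -10, 0], 80], [[0, 0, 0], [-52, -10, 0], 80], [[0, 0, 0], [-52, -10, 0], 80], [[0, 0, 0], [-52, -10, 0], 80], [[0, 0, 0], [0, 0, 0], 80], [[0, 0, 0], [0, 0, 0], 80]]' > mv.in && python3 inch.py mv.in 20
python3 - <<'E'
from look import *
print(arm.get_state()["tool_rot"]);shot("wrist","w1");np.save("w1cal.npy",camrig.get_calibration("wrist"),allow_pickle=True)
E
```

```text
notes [ 404.1 -545. ]
penpot [ 521.1 -608.4]
penpotfoot [ 542.1 -587.2]
tape [ 726.1 -335.5]
mug [658.2 459.6]
stapler [459.8 462.1]
square [692.3 337.4]
time: 1.4
ee_pos: [444.9, -415.4, 226.2]
tool_rot: [-3.141, -0.001, 1.57]
ft_force: [0.1, -0.2, 0.8]
width: 80.2
grip_force: 0.0
[-3.14107940e+00 -1.42866507e-03  1.57033234e+00]
```

View pics/w1.png

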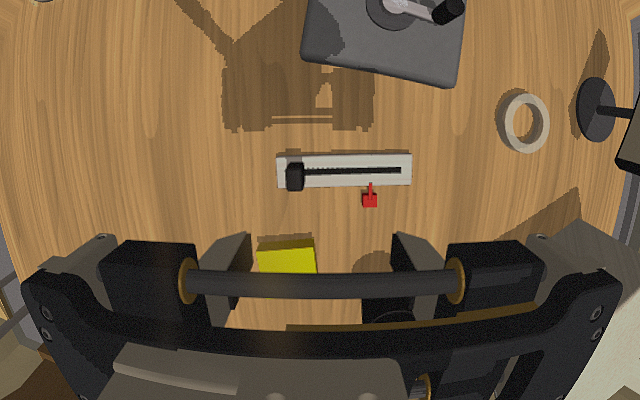

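Dimmer grip is near (295,176), pointer tip near (371,184), crank axis near (395,8) and crank grip near (449,10). I'll enlarge the dimmer.

Run:
```python
import cv2
s=cv2.imread("pics/w1.png")
cv2.imwrite("pics/c2.png",cv2.resize(s[145:215,265:425],None,fx=5,fy=5,interpolation=cv2.INTER_CUBIC))
```

```text
(no output)
```

View pics/c2.png

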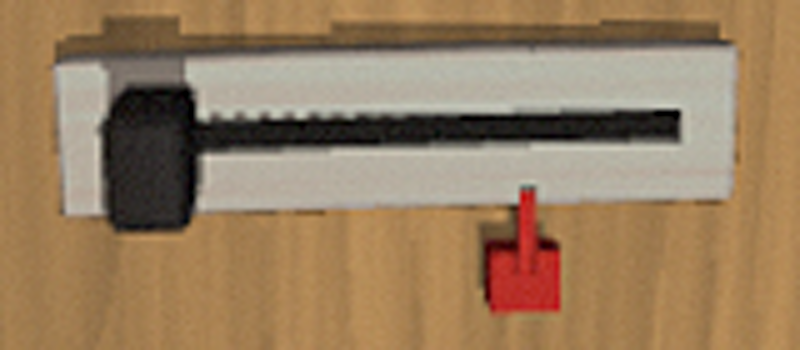

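Run:
```python
from look import *
cal=np.load("w1cal.npy",allow_pickle=True).item()
f=lambda x,y,z:loc("wrist",265+x/5,145+y/5,z,cal)
for n,a in dict(dim=(150,165,54.5),tip=(528,190,15),stem=(528,235,12),base=(523,302,5),slotR=(680,126,14),slotL=(200,135,14),TL=(55,62,14),BL=(63,214,14),TR=(736,43,14),BR=(730,198,14)).items():print(n,f(*a))
for n,a in dict(axis=(395,8,53),top=(455,10,100)).items():print(n,loc("wrist",*a,cal))
```

```text
dim [ 417.7 -413.7]
tip [ 508. -429.]
stem [ 509.  -441.5]
base [ 509.7 -461.6]
slotR [ 546.3 -412.5]
slotL [ 426.7 -415.6]
TL [ 391.4 -397.1]
BL [ 392.1 -435.6]
TR [ 559.7 -391.1]
BR [ 560.9 -431. ]
axis [ 526.3 -222.3]
top [ 576.5 -232. ]
```

```bash
echo '[[[0, 0, -0.033], [1.5, -27, 20], 70], [[0, 0, 0], [0, 0, 50], 70], [[0, 0, 0], [0, 0, 50], 70], [[0, 0, 0], [0, 0, 50], 70], [[0, 0, 0], [0, 0, 32], 70], [[0, 0, 0], [0, 0, 0], 70], [[0, 0, 0], [0, 0, 0], 10], [[0, 0, 0], [0, 0, 0], 10], [[0, 0, 0], [0, 0, 0], 10], [[0, 0, 0], [0, 0, 0], 10]]' > mv.in && python3 inch.py mv.in 15
```

```text
time: 2.7
ee_pos: [418.2, -414.7, 25.4]
tool_rot: [3.141, 0.001, 1.604]
ft_force: [0.6, 0.6, 0.4]
width: 34.6
grip_force: 0.0
```

```bash
echo '[[[0, 0, 0], [0, 0, 0], 10], [[0, 0, 0], [0, 0, 0], 10], [[0, 0, 0], [0, 0, 0], 10], [[0, 0, 0], [0, 0, 0], 10]]' > mv.in && python3 inch.py mv.in 15;echo '[[[0, 0, 0], [0, 15, 0], 10], [[0, 0, 0], [0, 15, 0], 10], [[0, 0, 0], [0, 15, 0], 10], [[0, 0, 0], [0, 15, 0], 10], [[0, 0, 0], [0, 15, 0], 10], [[0, 0, 0], [0, 14.5, 0], 10], [[0, 0, 0], [0, 0, 0], 10], [[0, 0, 0], [0, 0, 0], 10], [[0, 0, 0], [0, 0, 0], 10]]' > mv.in && python3 inch.py mv.in 15
```

```text
time: 3.2
ee_pos: [418.0, -414.6, 24.9]
tool_rot: [3.141, 0.0, 1.604]
ft_force: [-1.5, -0.2, 2.5]
width: 19.7
grip_force: 15.0
time: 4.32
ee_pos: [507.4, -411.9, 24.9]
tool_rot: [3.141, 0.001, 1.603]
ft_force: [2.0, -2.8, 2.3]
width: 19.7
grip_force: 15.0
```

```bash
echo '[[[0, 0, 0], [0, 0, 0], 50], [[0, 0, 0], [0, 0, 0], 50], [[0, 0, 0], [0, 0, 0], 60], [[0, 0, 0], [0, 0, -30], 70], [[0, 0, 0], [0, 0, -60], 80], [[0, 0, 0], [0, 0, -60], 80], [[0, 0, 0], [0, 0, -50], 80], [[0, 0, 0], [0, 0, 0], 80], [[0, 0, 0], [0, 0, 0], 80]]' > mv.in && python3 inch.py mv.in
python3 - <<'E'
from look import *
cal=camrig.get_calibration("wrist");np.save("w2cal.npy",cal,allow_pickle=True);im=shot("wrist","w2")
def px(p):
    q=np.array(cal["extrinsics"])@np.r_[p,1];t=np.arctan2(np.hypot(q[0],q[1]),q[2])*309.7/np.hypot(q[0],q[1]);return np.array([321.1,197.3])+q[:2]*t
u,v=px([505,-420,14]).round().astype(int);print(u,v)
cv2.imwrite("pics/c3.png",cv2.resize(im[v-40:v+40,u-60:u+60,::-1],None,fx=6,fy=6,interpolation=cv2.INTER_CUBIC))
E
```

```text
time: 5.45
ee_pos: [507.1, -411.0, 223.8]
tool_rot: [-3.141, -0.001, 1.604]
ft_force: [-0.5, 0.4, -0.4]
width: 79.9
grip_force: 0.0
318 179
```

View pics/c3.png

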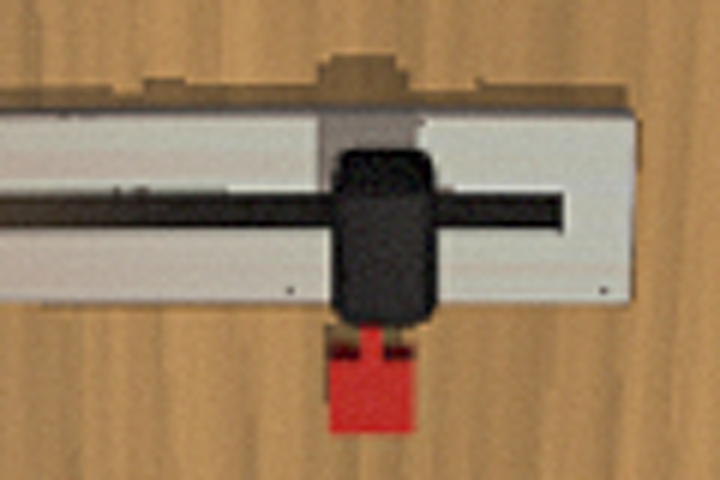

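Run:
```python
from look import *
cal=np.load("w2cal.npy",allow_pickle=True).item()
u=np.array([np.cos(.032),np.sin(.032)])
for n,a in dict(dim=(384.5,255,54.5),stem=(372,335,13),block=(372,400,8),tL=(630,300,14),tR=(635,112,14),).items():
    p=loc("wrist",258+a[0]/6,139+a[1]/6,a[2],cal);print(n,p,p@u)
```

```text
dim [ 509.3 -413.1] 495.82231661218873
stem [ 507.7 -440.4] 493.3496848290526
block [ 508.2 -456.2] 493.34391513554596
tL [ 560.8 -430.8] 546.7296475228321
tR [ 559.3 -391.5] 546.487800837887
```

```bash
echo '[[[0, 0, 0], [0, 0, 50], 60], [[0, 0, 0], [0, 0, 60], 50], [[0, 0, 0], [0, 0, 60], 40], [[0, 0, 0], [0, 0, 29], 30], [[0, 0, 0], [0, 0, 0], 25], [[0, 0, 0], [0, 0, 0], 10], [[0, 0, 0], [0, 0, 0], 10], [[0, 0, 0], [0, 0, 0], 10], [[0, 0, 0], [0, 0, 0], 10]]' > mv.in && python3 inch.py mv.in 15;echo '[[[0, 0, 0], [0, -0.8, 0], 10], [[0, 0, 0], [0, -0.7, 0], 10], [[0, 0, 0], [0, 0, 0], 10], [[0, 0, 0], [0, 0, 0], 10], [[0, 0, 0], [0, 0, 0], 10]]' > mv.in && python3 inch.py mv.in; echo '[[[0, 0, 0], [0, 0, 0], 30], [[0, 0, 0], [0, 0, 0], 50], [[0, 0, 0], [0, 0, 0], 60], [[0, 0, 0], [0, 0, -30], 70], [[0, 0, 0], [0, 0, -60], 80], [[0, 0, 0], [0, 0, -60], 80], [[0, 0, 0], [0, 0, -50], 80], [[0, 0, 0], [0, 0, 0], 80], [[0, 0, 0], [0, 0, 0], 80]]' > mv.in && python3 inch.py mv.in
python3 - <<'E'
from look import *
cal=camrig.get_calibration("wrist");np.save("w3cal.npy",cal,allow_pickle=True);im=shot("wrist","w3")
c=im[139:219,258:378].astype(int);
blk=(c.max(2)<75);red=(c[:,:,0]>130)&(c[:,:,1]<70)
for r in (37,40,44,48): 
    xs=np.where(blk[r])[0];print(r,xs.min(),xs.max()) if len(xs) else 0
ys,xs=np.where(red);print("red",xs.mean(),xs.min(),xs.max())
a=cv2.imread("pics/w2.png")[139:219,258:378,::-1].astype(int);b2=a.max(2)<75
for r in (40,44,48):
    xs=np.where(b2[r])[0];print("old",xs.min(),xs.max())
ys,xs=np.where((a[:,:,0]>130)&(a[:,:,1]<70));print("redold",xs.mean())
E
```

```text
time: 6.62
ee_pos: [508.1, -412.2, 27.2]
tool_rot: [3.14, 0.002, 1.604]
ft_force: [0.3, -0.2, 3.9]
width: 19.9
grip_force: 15.0
time: 7.25
ee_pos: [506.8, -412.2, 27.1]
tool_rot: [3.139, 0.002, 1.604]
ft_force: [1.7, -0.2, 6.4]
width: 19.8
grip_force: 15.0
time: 8.38
ee_pos: [505.6, -411.2, 224.8]
tool_rot: [-3.141, -0.001, 1.604]
ft_force: [0.4, -0.7, -1.2]
width: 80.1
grip_force: 0.0
37 0 94
40 56 72
44 56 72
48 56 72
red 62.611702127659576 56 69
old 55 72
old 55 72
old 55 72
redold 61.27624309392265
```

```bash
echo '[[[0, 0, 0.033], [20, -2, 0], 90], [[0, 0, 0], [56, -2, 0], 90], [[0, 0, 0], [56, -2, 0], 90], [[0, 0, 0], [56, -2, 0], 90], [[0, 0, 0], [56, -2, 0], 90], [[0, 0, 0], [56, -2, 0], 90], [[0, 0, 0], [56, -2, 0], 90], [[0, 0, 0], [56, -2, 0], 90], [[0, 0, 0], [56, -2, 0], 90], [[0, 0, 0], [56, -2, 0], 90], [[0, 0, 0], [56, -2, 0], 90], [[0, 0, 0], [56, -2, 0], 90]]' > mv.in && python3 inch.py mv.in; echo '[[[0, 0, 0], [0, 0, 0], 90], [[0, 0, 0], [0, 0, 0], 90]]' > mv.in && python3 inch.py mv.in
python3 - <<'E'
from look import *
cal=camrig.get_calibration("wrist");np.save("w4cal.npy",cal,allow_pickle=True);shot("wrist","w4")
E
```

```text
time: 9.93
ee_pos: [480.2, 225.9, 223.9]
tool_rot: [-3.138, 0.001, 1.571]
ft_force: [-0.1, -0.1, -1.2]
width: 89.8
grip_force: 0.0
time: 10.18
ee_pos: [480.7, 223.9, 224.3]
tool_rot: [-3.139, 0.001, 1.572]
ft_force: [-0.2, 0.0, -0.1]
width: 89.9
grip_force: 0.0
```

View pics/w4.png

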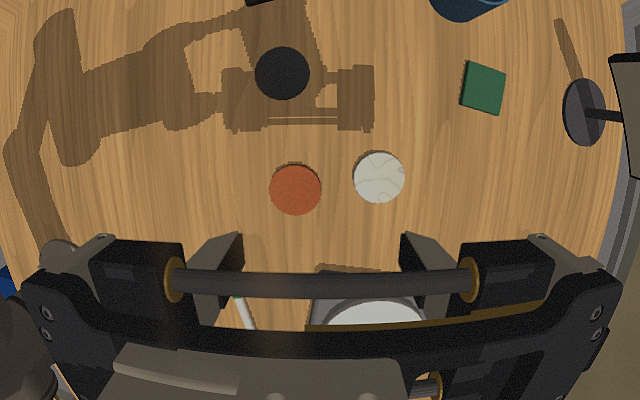

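View shows slate (282,73), clay (295,190), marble (379,177) and the green square; nothing has been knocked yet. Only clay is coloured.

```bash
cat >> look.py <<'E'
def disc(im,cal,what,z=12,win=None):
    h=cv2.cvtColor(im,cv2.COLOR_RGB2HSV).astype(int);H,S,V=h[...,0],h[...,1],h[...,2]
    m={"slate":(V<55),"clay":((H<9)|(H>174))&(S>130)&(V>60),"marble":(S<60)&(V>110)}[what]
    m=m.astype(np.uint8)
    if win:
        w=np.zeros_like(m);x0,y0,x1,y1=win;w[y0:y1,x0:x1]=1;m*=w
    m=cv2.morphologyEx(m,cv2.MORPH_OPEN,np.ones((3,3),np.uint8))
    cs=max(cv2.findContours(m,0,cv2.CHAIN_APPROX_NONE)[0],key=cv2.contourArea)[:,0]
    P=np.array([loc("wrist",u,v,z,cal) for u,v in cs],np.float32)
    (c,r)=cv2.minEnclosingCircle(P);A=np.c_[2*P,np.ones(len(P))];s=np.linalg.lstsq(A,(P**2).sum(1),rcond=None)[0]
    return np.round(s[:2],1),round(float(np.sqrt(s[2]+s[:2]@s[:2])),1)
E
python3 - <<'E'
from look import *
cal=np.load("w4cal.npy",allow_pickle=True).item();im=cv2.imread("pics/w4.png")[:,:,::-1].copy()
print(disc(im,cal,"slate",12,(245,35,320,110)),disc(im,cal,"clay",12,(250,140,345,230)),disc(im,cal,"marble",12,(340,130,425,220)))
print(loc("wrist",282.5,72.5,12,cal),loc("wrist",379,177,12,cal))
E
```

```text
Traceback (most recent call last):
  File "look.py", line 22, in disc
    cs=max(cv2.findContours(m,0,cv2.CHAIN_APPROX_NONE)[0],key=cv2.contourArea)[:,0]
       ~~~^^^^^^^^^^^^^^^^^^^^^^^^^^^^^^^^^^^^^^^^^^^^^^^^^^^^^^^^^^^^^^^^^^^^
ValueError: max() iterable argument is empty
```

```bash
sed -i 's/(V<55)/(V<75)\&(S<110)/; s/(S>130)&(V>60)/(S>150)\&(V>60)/; s/(H<9)|(H>174)/(H<11)|(H>174)/; s/(S<60)&(V>110)/(S<70)\&(V>110)/' look.py
python3 - <<'E'
from look import *
cal=np.load("w4cal.npy",allow_pickle=True).item();im=cv2.imread("pics/w4.png")[:,:,::-1].copy()
h=cv2.cvtColor(im,cv2.COLOR_RGB2HSV)
for p in((73,282),(190,295),(165,370),(150,330),(90,235)):print(p,h[p])
for n,w in(("slate",(245,35,320,110)),("clay",(250,140,345,230)),("marble",(340,130,425,220))):
    try:print(n,disc(im,cal,n,12,w))
    except Exception as e:print(n,e)
print(loc("wrist",282.5,72.5,12,cal),loc("wrist",295,188.5,12,cal),loc("wrist",379,177,12,cal))
E
```

```text
(73, 282) [ 0 26 39]
(190, 295) [ 10 177 151]
(165, 370) [ 34  23 181]
(150, 330) [ 17 130 153]
(90, 235) [ 17 129 111]
slate (array([434.3, 344. ]), 32.0)
clay (array([449.4, 200.9]), 29.3)
marble (array([553.6, 215.8]), 32.1)
[435.8 344. ] [448.9 201.7] [553.3 216.8]
```

```bash
echo '[[[0, 0, 0], [50, -20, 0], 90], [[0, 0, 0], [50, -20, 0], 90], [[0, 0, 0], [20.3, -5.5, 20], 90], [[0, 0, 0], [0, 0, 60], 90], [[0, 0, 0], [0, 0, 60], 90], [[0, 0, 0], [0, 0, 50], 90], [[0, 0, 0], [0, 0, 31], 90], [[0, 0, 0], [0, 0, 0], 90], [[0, 0, 0], [0, 0, 0], 50], [[0, 0, 0], [0, 0, 0], 50], [[0, 0, 0], [0, 0, 0], 50], [[0, 0, 0], [0, 0, 0], 50]]' > mv.in && python3 inch.py mv.in 25; echo '[[[0, 0, 0], [0, 0, 0], 50], [[0, 0, 0], [0, 0, 0], 50]]' > mv.in && python3 inch.py mv.in
```

```text
time: 11.72
ee_pos: [435.9, 344.5, 5.3]
tool_rot: [3.141, 0.0, 1.571]
ft_force: [-0.6, -1.9, 4.0]
width: 65.2
grip_force: 25.0
time: 11.98
ee_pos: [435.9, 344.5, 5.2]
tool_rot: [3.141, 0.0, 1.571]
ft_force: [0.0, -3.2, 5.7]
width: 64.9
grip_force: 25.0
```

```bash
echo '[[[0, 0, 0], [0, 0, -20], 50], [[0, 0, 0], [0, 0, -50], 50], [[0, 0, 0], [0, 0, -55], 50], [[0, 0, 0], [-45, 15, 0], 50], [[0, 0, 0], [-45, 15, 0], 50], [[0, 0, 0], [-45, 15, 0], 50], [[0, 0, 0], [-45, 15, 0], 50], [[0, 0, 0], [-45, 15, 0], 50], [[0, 0, 0], [-45, 15, 0], 50], [[0, 0, 0], [-45, 15, 0], 50], [[0, 0, 0], [-45, 15, 0], 50], [[0, 0, 0], [0, 0, 0], 50]]' > mv.in && python3 inch.py mv.in; echo '[[[0, 0, 0], [0, 0, 0], 50], [[0, 0, 0], [0, 0, 0], 50]]' > mv.in && python3 inch.py mv.in
python3 - <<'E'
from look import *
cal=camrig.get_calibration("wrist");np.save("w5cal.npy",cal,allow_pickle=True);shot("wrist","w5")
E
```

```text
time: 13.48
ee_pos: [556.7, -18.3, 129.4]
tool_rot: [3.141, 0.001, 1.567]
ft_force: [0.2, 1.7, -0.9]
width: 65.2
grip_force: 25.0
time: 13.72
ee_pos: [555.4, -14.1, 129.6]
tool_rot: [-3.141, -0.0, 1.572]
ft_force: [0.0, -0.7, -0.8]
width: 64.5
grip_force: 25.0
```

View pics/w5.png

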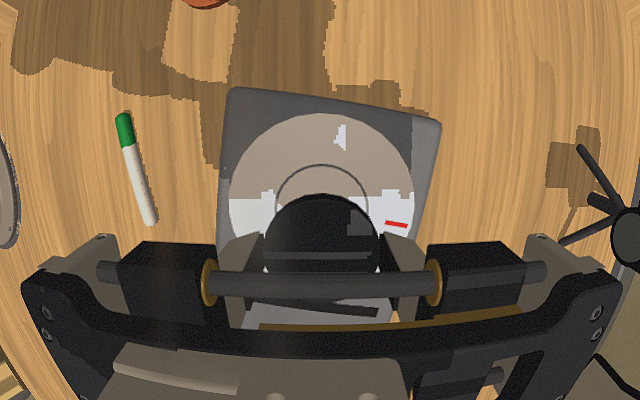

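Run:
```python
from look import *
cal=np.load("w5cal.npy",allow_pickle=True).item()
print("disc rim",loc("wrist",321.5,193.5,136.3,cal), loc("wrist",264,235,136.3,cal),loc("wrist",379,235,136.3,cal))
for p in((229,208),(414,208),(322,113)):print("plate",loc("wrist",*p,50,cal))
print("ring",loc("wrist",322,164.5,50,cal),loc("wrist",276,205,50,cal),loc("wrist",368,205,50,cal))
P=[loc("wrist",*p,50,cal) for p in((229,208),(414,208),(322,113),(257,140),(387,140))]
im=cv2.imread("pics/w0.png")
```

```text
disc rim [556.8  20.4] [525.7  -3. ] [588.   -2.9]
plate [479.5 -17. ]
plate [634.6 -16.8]
plate [557.2  59.5]
ring [557.3  19.3] [519.8 -14.1] [595. -14.]
```

```bash
echo '[[[0, 0, 0], [-4, 0.7, 0], 50], [[0, 0, 0], [0, 0, 40], 50], [[0, 0, 0], [0, 0, 30], 50], [[0, 0, 0], [0, 0, 0], 50], [[0, 0, 0], [0, 0, 0], 50]]' > mv.in && python3 inch.py mv.in
```

```text
time: 14.4
ee_pos: [557.1, -19.3, 60.8]
tool_rot: [3.14, 0.0, 1.571]
ft_force: [0.2, -0.2, -1.8]
width: 64.9
grip_force: 25.0
```

```bash
echo '[[[0, 0, 0], [0, 0, 3], 50], [[0, 0, 0], [0, -0.5, 1], 50], [[0, 0, 0], [0, 0, 1], 50], [[0, 0, 0], [0, 0, 0], 50]]' > mv.in && python3 inch.py mv.in;echo '[[[0, 0, 0], [0, 0, 0.7], 50], [[0, 0, 0], [0, 0, 0], 50]]' > mv.in && python3 inch.py mv.in
```

```text
time: 14.9
ee_pos: [556.1, -19.4, 55.2]
tool_rot: [3.141, 0.0, 1.571]
ft_force: [-1.6, -0.2, 3.8]
width: 65.0
grip_force: 25.0
time: 15.15
ee_pos: [556.1, -19.4, 55.2]
tool_rot: [3.141, 0.0, 1.571]
ft_force: [-3.1, 0.3, 10.5]
width: 64.9
grip_force: 25.0
```

```bash
echo '[[[0, 0, 0], [0, 0, -0.5], 75], [[0, 0, 0], [0, 0, 0], 80], [[0, 0, 0], [0, 0, 0], 90], [[0, 0, 0], [0, 0, -25], 90], [[0, 0, 0], [0, 0, -50], 90], [[0, 0, 0], [0, 0, -50], 90], [[0, 0, 0], [0, 0, -45], 90], [[0, 0, 0], [0, 0, 0], 90], [[0, 0, 0], [0, 0, 0], 90]]' > mv.in && python3 inch.py mv.in
python3 - <<'E'
from look import *
cal=camrig.get_calibration("wrist");np.save("w6cal.npy",cal,allow_pickle=True);im=shot("wrist","w6")
cv2.imwrite("pics/c6.png",cv2.resize(im[115:255,235:415,::-1],None,fx=4,fy=4,interpolation=cv2.INTER_CUBIC))
print(disc(im,cal,"slate",62,(270,140,375,225)))
E
```

```text
time: 16.27
ee_pos: [555.5, -19.3, 223.7]
tool_rot: [-3.14, -0.0, 1.571]
ft_force: [-0.4, 0.2, -0.9]
width: 89.7
grip_force: 0.0
(array([557.4, -19.2]), 32.0)
```

View pics/c6.png

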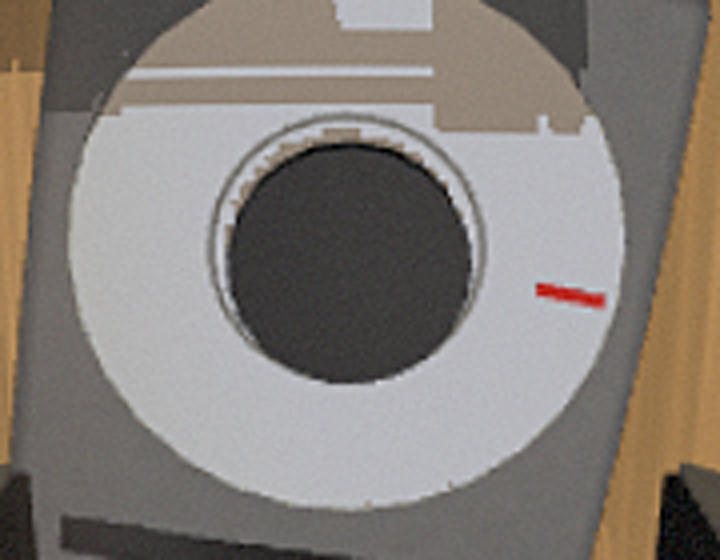

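Run:
```python
from look import *
cal=np.load("w6cal.npy",allow_pickle=True).item()
f=lambda x,y,z:loc("wrist",235+x/4,115+y/4,z,cal)
def fit(P):
    P=np.array(P);s=np.linalg.lstsq(np.c_[2*P,np.ones(len(P))],(P**2).sum(1),rcond=None)[0];return s[:2].round(1),np.sqrt(s[2]+s[:2]@s[:2]).round(1)
print("plate",fit([f(*p,50) for p in((68,240),(626,240),(347,510),(585,105),(104,110),(150,428),(540,432))]))
print("ring",fit([f(*p,50) for p in((211,250),(485,250),(347,117),(250,158),(447,158))]))
print("disc",fit([f(*p,62) for p in((230,262),(472,262),(351,143),(265,180),(437,180),(351,383))]))
```

```text
plate (array([557.2, -18.9]), np.float64(77.6))
ring (array([557.6, -19.2]), np.float64(37.9))
disc (array([558.4, -19.7]), np.float64(32.6))
```

```bash
echo '[[[0, 0, 0], [50, -20, 0], 90], [[0, 0, 0], [50, -20, 0], 90], [[0, 0, 0], [50, -20, 0], 90], [[0, 0, 0], [50, -20, 0], 90], [[0, 0, 0], [5, -3, 0], 90], [[0, 0, 0], [0, 0, 0], 90], [[0, 0, 0], [0, 0, 0], 90], [[0, 0, 0], [0, 0, 0], 90]]' > mv.in && python3 inch.py mv.in
python3 - <<'E'
from look import *
cal=camrig.get_calibration("wrist");im=shot("wrist","w7");print(arm.get_state()["ee_pos"])
for n in("clay","marble"):print(n,disc(im,cal,n,12,(230,60,450,235)))
E
```

```text
time: 17.32
ee_pos: [473.5, 184.5, 224.3]
tool_rot: [-3.141, 0.0, 1.569]
ft_force: [-0.5, 0.3, 0.3]
width: 89.7
grip_force: 0.0
[473.45537308 184.65047736 224.35007575]
clay (array([449.6, 200. ]), 29.9)
marble (array([554.2, 214.8]), 31.4)
```

```bash
echo '[[[0, 0, 0], [16, -25, 20], 84], [[0, 0, 0], [0, 0, 60], 82], [[0, 0, 0], [0, 0, 60], 82], [[0, 0, 0], [0, 0, 50], 82], [[0, 0, 0], [0, 0, 29], 82], [[0, 0, 0], [0, 0, 0], 82], [[0, 0, 0], [0, 0, 0], 50], [[0, 0, 0], [0, 0, 0], 50], [[0, 0, 0], [0, 0, 0], 50], [[0, 0, 0], [0, 0, 0], 50], [[0, 0, 0], [0, 0, 0], 50]]' > mv.in && python3 inch.py mv.in 25
```

```text
time: 18.75
ee_pos: [449.0, 201.8, 6.9]
tool_rot: [3.139, -0.001, 1.571]
ft_force: [-0.4, -1.7, 7.9]
width: 65.0
grip_force: 25.0
```

```bash
echo '[[[0, 0, 0], [0, 0, -20], 50], [[0, 0, 0], [0, 0, -50], 50], [[0, 0, 0], [0, 0, -45], 50], [[0, 0, 0], [-45, 21, 0], 50], [[0, 0, 0], [-45, 21, 0], 50], [[0, 0, 0], [-45, 21, 0], 50], [[0, 0, 0], [-45, 21, 0], 50], [[0, 0, 0], [-40, 23, 0], 50], [[0, 0, 0], [0, 0, 0], 50], [[0, 0, 0], [0, 0, 0], 50], [[0, 0, 0], [0, 0, 0], 50]]' > mv.in && python3 inch.py mv.in
python3 - <<'E'
from look import *
cal=camrig.get_calibration("wrist");im=shot("wrist","w8");p=arm.get_state()["ee_pos"];print(p)
print("clay",disc(im,cal,"clay",p[2]-6.9+12,(230,100,420,320)))
E
```

```text
time: 20.12
ee_pos: [554.4, -17.2, 120.7]
tool_rot: [-3.141, -0.0, 1.572]
ft_force: [1.2, 0.9, -0.5]
width: 64.7
grip_force: 25.0
[554.54770782 -17.22710309 120.71235872]
clay (array([555.6, -16.1]), 20.9)
```

```bash
python3 - <<'E'
from look import *
cal=camrig.get_calibration("wrist");im=cv2.imread("pics/w8.png").astype(int)
c=im[150:235,316:327].mean(1);print([tuple(r) for r in c[::1].round()[25:60].astype(int).tolist()])
E
echo '[[[0, 0, 0], [-1.4, 1.5, 20], 50], [[0, 0, 0], [0, 0, 22], 50], [[0, 0, 0], [0, 0, 0], 50], [[0, 0, 0], [0, 0, 0], 50]]' > mv.in && python3 inch.py mv.in
```

```text
[(28, 28, 30), (37, 36, 35), (33, 32, 31), (32, 31, 31), (32, 30, 30), (29, 29, 29), (33, 30, 30), (32, 30, 31), (31, 29, 28), (31, 28, 30), (31, 30, 30), (32, 30, 31), (30, 30, 30), (32, 28, 31), (31, 31, 29), (33, 32, 32), (30, 30, 29), (32, 28, 31), (30, 29, 27), (32, 32, 31), (31, 27, 24), (29, 33, 52), (27, 43, 75), (25, 41, 75), (27, 42, 76), (30, 43, 77), (27, 42, 73), (30, 49, 89), (37, 63, 116), (38, 65, 118), (38, 63, 116), (39, 62, 115), (39, 63, 115), (39, 63, 114), (39, 62, 116)]
time: 20.68
ee_pos: [556.9, -19.3, 79.4]
tool_rot: [3.141, 0.0, 1.572]
ft_force: [0.3, 0.5, -0.3]
width: 64.7
grip_force: 25.0
```

Run:
```python
from look import *
cal=np.load("w5cal.npy",allow_pickle=True).item()
print("slate",loc("wrist",321.5,193.5,124.3,cal)-[0,33],"tcp -14.1")
# clay pic pose: shift from w5 pose by known TCP diff
T=cal["extrinsics"]=np.array(cal["extrinsics"]);d=np.array([554.5-555.4,-17.2+14.1,120.7-129.6]);T[:3,3]-=T[:3,:3]@d
print("clay",loc("wrist",321.5,201.7,125.8,cal)-[0,33],loc("wrist",321.5,195.7,113.8,cal)-[0,33],"tcp -17.2")
```

```text
slate [556.8 -16. ] tcp -14.1
clay [555.9 -20.6] [556.  -20.8] tcp -17.2
```

```bash
echo '[[[0, 0, 0], [1.2, 0, 5], 50], [[0, 0, 0], [0, -0.3, 3], 50], [[0, 0, 0], [0, 0, 1], 50], [[0, 0, 0], [0, 0, 0], 50], [[0, 0, 0], [0, 0, 0], 50]]' > mv.in && python3 inch.py mv.in;echo '[[[0, 0, 0], [0, 0, 0.7], 50], [[0, 0, 0], [0, 0, 0], 50]]' > mv.in && python3 inch.py mv.in
```

```text
time: 21.3
ee_pos: [556.3, -18.6, 69.6]
tool_rot: [3.141, 0.0, 1.571]
ft_force: [0.2, -0.6, -0.3]
width: 64.9
grip_force: 25.0
time: 21.55
ee_pos: [556.4, -18.6, 69.0]
tool_rot: [3.141, 0.0, 1.571]
ft_force: [0.1, -0.7, 0.9]
width: 64.7
grip_force: 25.0
```

```bash
echo '[[[0, 0, 0], [0.5, -0.4, 0.5], 50], [[0, 0, 0], [0, 0, 0.4], 50], [[0, 0, 0], [0, 0, 0], 50], [[0, 0, 0], [0, 0, -0.3], 75], [[0, 0, 0], [0, 0, 0], 84], [[0, 0, 0], [0, 0, 0], 90], [[0, 0, 0], [0, 0, -35], 90], [[0, 0, 0], [0, 0, -50], 90], [[0, 0, 0], [0, 0, -50], 90], [[0, 0, 0], [0, 0, -20], 90], [[0, 0, 0], [0, 0, 0], 90], [[0, 0, 0], [0, 0, 0], 90]]' > mv.in && python3 inch.py mv.in
python3 - <<'E'
from look import *
cal=camrig.get_calibration("wrist");np.save("w9cal.npy",cal,allow_pickle=True);im=shot("wrist","w9");print(arm.get_state()["ee_pos"])
cv2.imwrite("pics/c9.png",cv2.resize(im[115:255,235:415,::-1],None,fx=4,fy=4,interpolation=cv2.INTER_CUBIC))
print(disc(im,cal,"clay",74,(270,130,375,240)))
E
```

```text
time: 23.05
ee_pos: [555.1, -17.9, 221.8]
tool_rot: [-3.139, -0.0, 1.571]
ft_force: [0.3, 0.0, -0.9]
width: 90.0
grip_force: 0.0
[555.05443505 -17.89880691 221.52939182]
(array([557.1, -20.8]), 31.0)
```

View pics/c9.png

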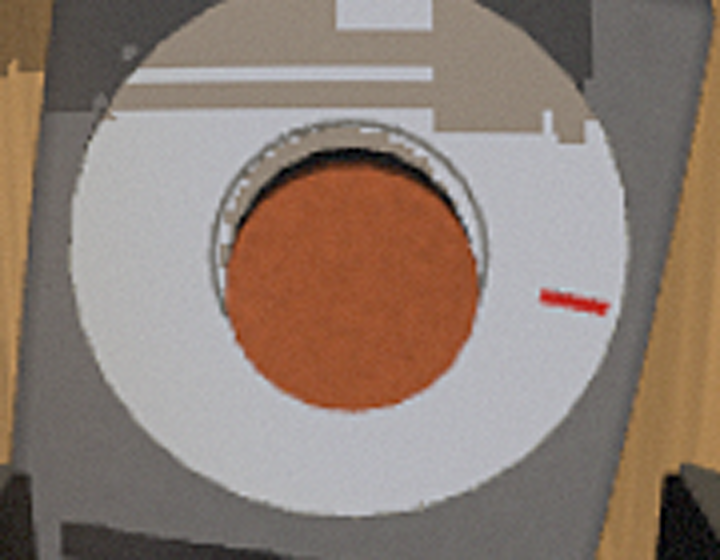

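Run:
```python
from look import *
cal=np.load("w9cal.npy",allow_pickle=True).item()
f=lambda x,y,z:loc("wrist",235+x/4,115+y/4,z,cal)
def fit(P):
    P=np.array(P);s=np.linalg.lstsq(np.c_[2*P,np.ones(len(P))],(P**2).sum(1),rcond=None)[0];return s[:2].round(1),np.sqrt(s[2]+s[:2]@s[:2]).round(1)
print("plate",fit([f(*p,50) for p in((71,248),(628,248),(349,516),(592,115),(104,122),(152,435),(542,438))]))
print("slate top edge",f(352,149,62)-[0,33])
print("clay",fit([f(*p,74) for p in((226,285),(478,285),(352,165),(265,200),(440,200),(352,411))]))
```

```text
plate (array([557.4, -18.8]), np.float64(77.3))
slate top edge [558.  -19.5]
clay (array([558. , -21.5]), np.float64(32.5))
```

```bash
echo '[[[0, 0, 0], [50, 0, 0], 90], [[0, 0, 0], [50, 0, 0], 90], [[0, 0, 0], [50, 0, 0], 90], [[0, 0, 0], [50, 0, 0], 90], [[0, 0, 0], [5, 0, 0], 90], [[0, 0, 0], [0, 0, 0], 90], [[0, 0, 0], [0, 0, 0], 90], [[0, 0, 0], [0, 0, 0], 90]]' > mv.in && python3 inch.py mv.in
python3 - <<'E'
from look import *
cal=camrig.get_calibration("wrist");im=shot("wrist","w10");print(arm.get_state()["ee_pos"])
for n in("marble",):print(n,disc(im,cal,n,12,(230,60,420,235)))
E
```

```text
time: 24.1
ee_pos: [556.0, 185.7, 223.2]
tool_rot: [-3.142, 0.0, 1.569]
ft_force: [-0.1, -0.1, 0.1]
width: 89.9
grip_force: 0.0
[556.01313643 185.86928813 223.27344897]
marble (array([553.3, 213.8]), 30.9)
```

```bash
echo '[[[0, 0, 0], [28, -3, 20], 90], [[0, 0, 0], [0, 0, 60], 90], [[0, 0, 0], [0, 0, 60], 90], [[0, 0, 0], [0, 0, 50], 90], [[0, 0, 0], [0, 0, 29], 90], [[0, 0, 0], [0, 0, 0], 90], [[0, 0, 0], [0, 0, 0], 50], [[0, 0, 0], [0, 0, 0], 50], [[0, 0, 0], [0, 0, 0], 50], [[0, 0, 0], [0, 0, 0], 50], [[0, 0, 0], [0, 0, 0], 50]]' > mv.in && python3 inch.py mv.in 25;  echo '[[[0, 0, 0], [0, 0, 0], 50], [[0, 0, 0], [0, 0, -20], 50], [[0, 0, 0], [0, 0, -50], 50], [[0, 0, 0], [0, 0, -45], 50], [[0, 0, 0], [-45, 1, 0], 50], [[0, 0, 0], [-45, 1, 0], 50], [[0, 0, 0], [-45, 1, 0], 50], [[0, 0, 0], [-45, 0, 0], 50], [[0, 0, 0], [-49, 0, 0], 50], [[0, 0, 0], [0, 0, 0], 50], [[0, 0, 0], [0, 0, 0], 50], [[0, 0, 0], [0, 0, 0], 50]]' > mv.in && python3 inch.py mv.in
python3 - <<'E'
from look import *
cal=camrig.get_calibration("wrist");im=shot("wrist","w11");p=arm.get_state()["ee_pos"];print(p)
g=im[150:235,316:327].mean((1,2)).round().astype(int);print(list(enumerate(g,150))[25:])
np.save("w11cal.npy",cal,allow_pickle=True)
E
```

```text
time: 25.52
ee_pos: [553.1, 214.9, 4.7]
tool_rot: [3.141, -0.0, 1.571]
ft_force: [-0.3, -0.8, 4.4]
width: 65.1
grip_force: 25.0
time: 27.02
ee_pos: [555.7, -12.8, 119.1]
tool_rot: [-3.141, -0.0, 1.572]
ft_force: [0.3, 1.2, -0.3]
width: 64.8
grip_force: 25.0
[555.73393995 -12.82028323 119.11404151]
[(175, np.int64(140)), (176, np.int64(141)), (177, np.int64(146)), (178, np.int64(89)), (179, np.int64(16)), (180, np.int64(15)), (181, np.int64(19)), (182, np.int64(37)), (183, np.int64(26)), (184, np.int64(42)), (185, np.int64(47)), (186, np.int64(47)), (187, np.int64(42)), (188, np.int64(63)), (189, np.int64(69)), (190, np.int64(69)), (191, np.int64(73)), (192, np.int64(74)), (193, np.int64(78)), (194, np.int64(77)), (195, np.int64(78)), (196, np.int64(77)), (197, np.int64(89)), (198, np.int64(125)), (199, np.int64(121)), (200, np.int64(118)), (201, np.int64(117)), (202, np.int64(118)), (203, np.int64(118)), (204, np.int64(118)), (205, np.int64(118)), (206, np.int64(117)), (207, np.int64(119)), (208, np.int64(118)), (209, np.int64(118)), (210, np.int64(117)), (211, np.int64(117)), (212, np.int64(118)), (213, np.int64(118)), (214, np.int64(116)), (215, np.int64(117)), (216, np.int64(117)), (217, np.int64(118)), (218, np.int64(116)), (219, np.int64(118)), (220, np.int64(117)), (221, np.int64(117)), (222, np.int64(116)), (223, np.int64(117)), (224, np.int64(116)), (225, np.int64(115)), (226, np.int64(113)), (227, np.int64(114)), (228, np.int64(110)), (229, np.int64(110)), (230, np.int64(111)), (231, np.int64(112)), (232, np.int64(113)), (233, np.int64(115)), (234, np.int64(116))]
```

```bash
python3 - <<'E'
from look import *
cal=np.load("w11cal.npy",allow_pickle=True).item()
print(loc("wrist",321.5,197.5,126.4,cal)-[0,33])
E
echo '[[[0, 0, 0], [-4, 0.5, 15], 50], [[0, 0, 0], [0, 0, 15], 50], [[0, 0, 0], [0, 0, 0], 50], [[0, 0, 0], [0, 0, 0], 50]]' > mv.in && python3 inch.py mv.in
```

```text
[557.1 -13.2]
time: 27.58
ee_pos: [556.4, -18.0, 89.1]
tool_rot: [-3.141, -0.0, 1.571]
ft_force: [-0.2, -0.7, -1.3]
width: 65.0
grip_force: 25.0
```

```bash
echo '[[[0, 0, 0], [-1, -0.3, 6], 50], [[0, 0, 0], [0, 0, 2], 50], [[0, 0, 0], [0, 0, 1], 50], [[0, 0, 0], [0, 0, 1], 50], [[0, 0, 0], [0, 0, 0], 50], [[0, 0, 0], [0, 0, 0], 50]]' > mv.in && python3 inch.py mv.in
```

```text
time: 28.32
ee_pos: [556.1, -19.1, 79.3]
tool_rot: [3.141, 0.0, 1.571]
ft_force: [0.7, 0.3, -0.9]
width: 65.1
grip_force: 25.0
```

```bash
echo '[[[0, 0, 0], [0, 0, 0.8], 50], [[0, 0, 0], [0, 0, 0], 50], [[0, 0, 0], [0, 0, -0.3], 75], [[0, 0, 0], [0, 0, 0], 84], [[0, 0, 0], [0, 0, 0], 90], [[0, 0, 0], [0, 0, 10], 90], [[0, 0, 0], [0, 0, 10], 90], [[0, 0, 0], [0, 0, 4], 90], [[0, 0, 0], [0, 0, 0], 90], [[0, 0, 0], [0, 0, 0], 90]]' > mv.in && python3 inch.py mv.in; echo '[[[0, 0, 0], [0, 0, 0], 75], [[0, 0, 0], [0, 0, 0], 68], [[0, 0, 0], [0, 0, 0], 64], [[0, 0, 0], [0, 0, 0], 60], [[0, 0, 0], [0, 0, 0], 60], [[0, 0, 0], [0, 0, 0], 60]]' > mv.in && python3 inch.py mv.in 5
```

```text
time: 29.58
ee_pos: [556.2, -19.1, 54.9]
tool_rot: [3.141, 0.0, 1.571]
ft_force: [0.4, 0.8, -0.3]
width: 90.1
grip_force: 0.0
time: 30.32
ee_pos: [556.1, -19.1, 54.9]
tool_rot: [3.141, 0.0, 1.571]
ft_force: [0.4, -0.4, 1.2]
width: 66.0
grip_force: 5.0
```

Now release, rise, turn 90° and squeeze along y.

```bash
echo '[[[0, 0, 0], [0, 0, 0], 76], [[0, 0, 0], [0, 0, 0], 90], [[0, 0, 0], [0, 0, -10], 90], [[0, 0, 0], [0, 0, -35], 90], [[0, 0, 0.18], [0, 0, -15], 90], [[0, 0, 0.18], [0, 0, 0], 90], [[0, 0, 0.18], [0, 0, 0], 90], [[0, 0, 0.18], [0, 0, 0], 90], [[0, 0, 0.18], [0, 0, 0], 90], [[0, 0, 0.18], [0, 0, 0], 90], [[0, 0, 0.18], [0, 0, 0], 90], [[0, 0, 0.18], [0, 0, 0], 90]]' > mv.in && python3 inch.py mv.in;echo '[[[0, 0, 0.131], [0, 0, 0], 90], [[0, 0, 0], [0, 0, 0], 90], [[0, 0, 0], [0, 0, 0], 90]]' > mv.in && python3 inch.py mv.in
```

```text
time: 31.82
ee_pos: [556.2, -19.1, 115.5]
tool_rot: [3.141, -0.001, 0.125]
ft_force: [0.2, 0.2, 0.0]
width: 89.7
grip_force: 0.0
time: 32.2
ee_pos: [556.1, -19.1, 115.1]
tool_rot: [3.142, -0.0, 0.002]
ft_force: [0.4, 0.9, -0.0]
width: 90.0
grip_force: 0.0
```

```bash
echo '[[[0, 0, 0], [0, 0.2, 25], 90], [[0, 0, 0], [0, 0, 20], 90], [[0, 0, 0], [0, 0, 15], 90], [[0, 0, 0], [0, 0, 0], 90], [[0, 0, 0], [0, 0, 0], 90], [[0, 0, 0], [0, 0, 0], 75], [[0, 0, 0], [0, 0, 0], 68], [[0, 0, 0], [0, 0, 0], 64], [[0, 0, 0], [0, 0, 0], 60], [[0, 0, 0], [0, 0, 0], 60], [[0, 0, 0], [0, 0, 0], 60]]' > mv.in && python3 inch.py mv.in 5;echo '[[[0, 0, 0], [0, 0, 0], 76], [[0, 0, 0], [0, 0, 0], 90], [[0, 0, 0], [0, 0, 0], 90], [[0, 0, 0], [0, 0, -30], 90], [[0, 0, 0], [0, 0, -50], 90], [[0, 0, 0], [0, 0, -50], 90], [[0, 0, 0], [0, 0, -35], 90], [[0, 0, 0], [0, 0, 0], 90], [[0, 0, 0], [0, 0, 0], 90]]' > mv.in && python3 inch.py mv.in
python3 - <<'E'
from look import *
cal=camrig.get_calibration("wrist");np.save("w12cal.npy",cal,allow_pickle=True);im=shot("wrist","w12")
cv2.imwrite("pics/c12.png",cv2.resize(im[105:255,225:425,::-1],None,fx=4,fy=4,interpolation=cv2.INTER_CUBIC))
E
```

```text
time: 33.58
ee_pos: [556.3, -19.6, 55.1]
tool_rot: [3.141, -0.001, -0.0]
ft_force: [0.0, -2.3, 4.8]
width: 65.8
grip_force: 5.0
time: 34.7
ee_pos: [555.4, -19.0, 218.7]
tool_rot: [-3.141, 0.002, -0.0]
ft_force: [-0.8, 0.1, -0.2]
width: 89.7
grip_force: 0.0
```

View pics/c12.png

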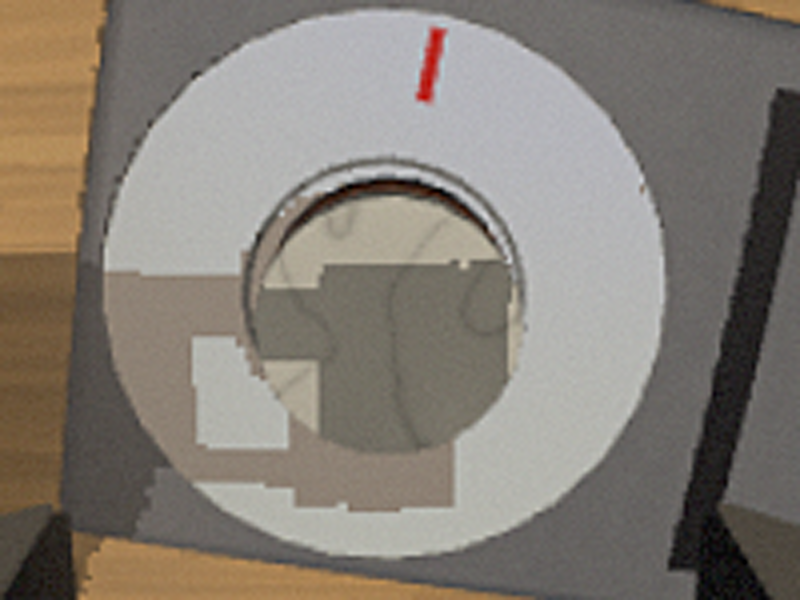

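Run:
```python
from look import *
cal=np.load("w12cal.npy",allow_pickle=True).item()
f=lambda x,y,z:loc("wrist",225+x/4,105+y/4,z,cal)
def fit(P):
    P=np.array(P);s=np.linalg.lstsq(np.c_[2*P,np.ones(len(P))],(P**2).sum(1),rcond=None)[0];return s[:2].round(1),np.sqrt(s[2]+s[:2]@s[:2]).round(1)
print("plate",fit([f(*p,50) for p in((104,285),(665,285),(385,10),(385,557),(200,80),(575,80))]))
print("ring",fit([f(*p,50) for p in((243,300),(525,300),(385,160),(290,197),(480,197))]))
print("marble",fit([f(*p,86) for p in((255,325),(514,325),(385,194),(385,453),(300,232),(470,232))]))
print("slate edge",f(385,181,62)-[33,0])
```

```text
plate (array([556. , -18.8]), np.float64(77.5))
ring (array([555.1, -18.5]), np.float64(38.5))
marble (array([557. , -18.6]), np.float64(31.9))
slate edge [556.8 -18.7]
```

```bash
echo '[[[0, 0, 0], [-5, 50, 0], 60], [[0, 0, 0], [-10, 50, 0], 60], [[0, 0, 0], [-10, 50, 0], 60], [[0, 0, 0], [-5, 47, 0], 60], [[0, 0, 0], [0, 0, 0], 60], [[0, 0, 0], [0, 0, 0], 60], [[0, 0, 0], [0, 0, 0], 60]]' > mv.in && python3 inch.py mv.in
python3 - <<'E'
from look import *
cal=camrig.get_calibration("wrist");np.save("w13cal.npy",cal,allow_pickle=True);im=shot("wrist","w13");print(arm.get_state()["joints"].round(2))
cv2.imwrite("pics/c13.png",cv2.resize(im[100:250,220:420,::-1],None,fx=4,fy=4,interpolation=cv2.INTER_CUBIC))
E
```

```text
time: 35.62
ee_pos: [526.0, -214.9, 219.2]
tool_rot: [-3.141, 0.001, 0.001]
ft_force: [0.2, 0.1, 0.0]
width: 59.7
grip_force: 0.0
[-0.52  0.43  1.41  0.    1.3   1.05]
```

View pics/c13.png

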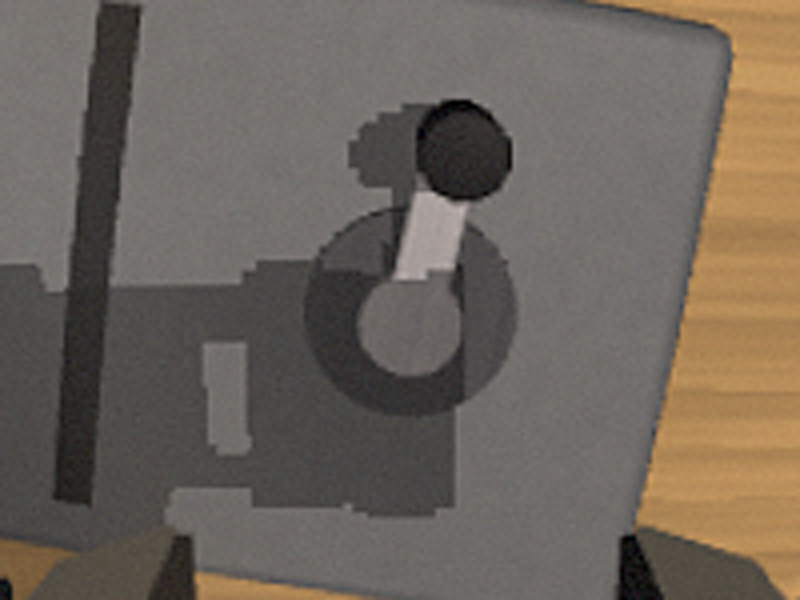

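Run:
```python
from look import *
cal=np.load("w13cal.npy",allow_pickle=True).item()
f=lambda x,y,z:loc("wrist",220+x/4,100+y/4,z,cal)
a=f(411,325,53);g=f(466,154,100);base=f(411,311,36);print(a,g,g-a,np.hypot(*(g-a)),np.arctan2(*(g-a)[::-1]),base)
```

```text
[ 525.4 -216. ] [ 576.7 -228.1] [ 51.3 -12.1] 52.70768444923384 -0.23163385019516378 [ 525.3 -216.1]
```

```bash
echo '[[[0, 0, 0], [51, 12.2, 0], 60], [[0, 0, 0], [0, 0, 30], 60], [[0, 0, 0], [0, 0, 50], 60], [[0, 0, 0], [0, 0, 46], 60], [[0, 0, 0], [0, 0, 30], 60], [[0, 0, 0], [0, 0, 0], 60], [[0, 0, 0], [0, 0, 0], 30], [[0, 0, 0], [0, 0, 0], 15], [[0, 0, 0], [0, 0, 0], 15], [[0, 0, 0], [0, 0, 0], 15], [[0, 0, 0], [0, 0, 0], 15], [[0, 0, 0], [0, 0, 0], 15]]' > mv.in && python3 inch.py mv.in 15
python3 - <<'E'
import numpy as np
for q in range(4):
    k=np.arange(12)+12*q;m=np.radians(-13.3-3.75-7.5*k)
    print([[round(6.8*np.sin(a),1),round(6.8*np.cos(a),1)] for a in m])
E
```

```text
time: 37.17
ee_pos: [577.1, -228.5, 64.2]
tool_rot: [3.141, -0.001, -0.0]
ft_force: [-0.5, 1.2, 3.6]
width: 21.8
grip_force: 15.0
[[np.float64(-2.0), np.float64(6.5)], [np.float64(-2.8), np.float64(6.2)], [np.float64(-3.6), np.float64(5.8)], [np.float64(-4.3), np.float64(5.2)], [np.float64(-5.0), np.float64(4.6)], [np.float64(-5.5), np.float64(3.9)], [np.float64(-6.0), np.float64(3.2)], [np.float64(-6.4), np.float64(2.4)], [np.float64(-6.6), np.float64(1.5)], [np.float64(-6.8), np.float64(0.6)], [np.float64(-6.8), np.float64(-0.2)], [np.float64(-6.7), np.float64(-1.1)]]
[[np.float64(-6.5), np.float64(-2.0)], [np.float64(-6.2), np.float64(-2.8)], [np.float64(-5.8), np.float64(-3.6)], [np.float64(-5.2), np.float64(-4.3)], [np.float64(-4.6), np.float64(-5.0)], [np.float64(-3.9), np.float64(-5.5)], [np.float64(-3.2), np.float64(-6.0)], [np.float64(-2.4), np.float64(-6.4)], [np.float64(-1.5), np.float64(-6.6)], [np.float64(-0.6), np.float64(-6.8)], [np.float64(0.2), np.float64(-6.8)], [np.float64(1.1), np.float64(-6.7)]]
[[np.float64(2.0), np.float64(-6.5)], [np.float64(2.8), np.float64(-6.2)], [np.float64(3.6), np.float64(-5.8)], [np.float64(4.3), np.float64(-5.2)], [np.float64(5.0), np.float64(-4.6)], [np.float64(5.5), np.float64(-3.9)], [np.float64(6.0), np.float64(-3.2)], [np.float64(6.4), np.float64(-2.4)], [np.float64(6.6), np.float64(-1.5)], [np.float64(6.8), np.float64(-0.6)], [np.float64(6.8), np.float64(0.2)], [np.float64(6.7), np.float64(1.1)]]
[[np.float64(6.5), np.float64(2.0)], [np.float64(6.2), np.float64(2.8)], [np.float64(5.8), np.float64(3.6)], [np.float64(5.2), np.float64(4.3)], [np.float64(4.6), np.float64(5.0)], [np.float64(3.9), np.float64(5.5)], [np.float64(3.2), np.float64(6.0)], [np.float64(2.4), np.float64(6.4)], [np.float64(1.5), np.float64(6.6)], [np.float64(0.6), np.float64(6.8)], [np.float64(-0.2), np.float64(6.8)], [np.float64(-1.1), np.float64(6.7)]]
```

```bash
echo '[[[0, 0, 0], [-2.0, 6.5, 0], 15], [[0, 0, 0], [-2.8, 6.2, 0], 15], [[0, 0, 0], [-3.6, 5.8, 0], 15], [[0, 0, 0], [-4.3, 5.2, 0], 15], [[0, 0, 0], [-5.0, 4.6, 0], 15], [[0, 0, 0], [-5.5, 3.9, 0], 15], [[0, 0, 0], [-6.0, 3.2, 0], 15], [[0, 0, 0], [-6.4, 2.4, 0], 15], [[0, 0, 0], [-6.6, 1.5, 0], 15], [[0, 0, 0], [-6.8, 0.6, 0], 15], [[0, 0, 0], [-6.8, -0.2, 0], 15], [[0, 0, 0], [-6.7, -1.1, 0], 15]]' > mv.in && python3 inch.py mv.in 25
```

```text
time: 38.67
ee_pos: [514.9, -266.9, 64.1]
tool_rot: [-3.141, -0.002, -0.001]
ft_force: [3.3, 4.7, 5.0]
width: 21.5
grip_force: 25.0
```

```bash
echo '[[[0, 0, 0], [-6.5, -2.0, 0], 15], [[0, 0, 0], [-6.2, -2.8, 0], 15], [[0, 0, 0], [-5.8, -3.6, 0], 15], [[0, 0, 0], [-5.2, -4.3, 0], 15], [[0, 0, 0], [-4.6, -5.0, 0], 15], [[0, 0, 0], [-3.9, -5.5, 0], 15], [[0, 0, 0], [-3.2, -6.0, 0], 15], [[0, 0, 0], [-2.4, -6.4, 0], 15], [[0, 0, 0], [-1.5, -6.6, 0], 15], [[0, 0, 0], [-0.6, -6.8, 0], 15], [[0, 0, 0], [0.2, -6.8, 0], 15], [[0, 0, 0], [1.1, -6.7, 0], 15]]' > mv.in && python3 inch.py mv.in; echo '[[[0, 0, 0], [2.0, -6.5, 0], 15], [[0, 0, 0], [2.8, -6.2, 0], 15], [[0, 0, 0], [3.6, -5.8, 0], 15], [[0, 0, 0], [4.3, -5.2, 0], 15], [[0, 0, 0], [5.0, -4.6, 0], 15], [[0, 0, 0], [5.5, -3.9, 0], 15], [[0, 0, 0], [6.0, -3.2, 0], 15], [[0, 0, 0], [6.4, -2.4, 0], 15], [[0, 0, 0], [6.6, -1.5, 0], 15], [[0, 0, 0], [6.8, -0.6, 0], 15], [[0, 0, 0], [6.8, 0.2, 0], 15], [[0, 0, 0], [6.7, 1.1, 0], 15]]' > mv.in && python3 inch.py mv.in
```

```text
time: 40.17
ee_pos: [475.6, -205.2, 64.1]
tool_rot: [3.14, -0.0, 0.0]
ft_force: [1.3, -1.4, 5.9]
width: 21.7
grip_force: 25.0
time: 41.68
ee_pos: [537.6, -165.2, 64.1]
tool_rot: [-3.141, 0.002, 0.0]
ft_force: [-0.7, 3.4, 9.6]
width: 21.3
grip_force: 25.0
```

```bash
echo '[[[0, 0, 0], [6.5, 2.0, 0], 15], [[0, 0, 0], [6.2, 2.8, 0], 15], [[0, 0, 0], [5.8, 3.6, 0], 15], [[0, 0, 0], [5.2, 4.3, 0], 15], [[0, 0, 0], [4.6, 5.0, 0], 15], [[0, 0, 0], [3.9, 5.5, 0], 15], [[0, 0, 0], [3.2, 6.0, 0], 15], [[0, 0, 0], [2.4, 6.4, 0], 15], [[0, 0, 0], [1.5, 6.6, 0], 15], [[0, 0, 0], [0.6, 6.8, 0], 15], [[0, 0, 0], [-0.2, 6.8, 0], 15], [[0, 0, 0], [-1.1, 6.7, 0], 15]]' > mv.in && python3 inch.py mv.in; echo '[[[0, 0, 0], [-2.0, 6.5, 0], 15], [[0, 0, 0], [-2.8, 6.2, 0], 15], [[0, 0, 0], [-3.6, 5.8, 0], 15], [[0, 0, 0], [-4.3, 5.2, 0], 15], [[0, 0, 0], [-5.0, 4.6, 0], 15], [[0, 0, 0], [-5.5, 3.9, 0], 15], [[0, 0, 0], [-6.0, 3.2, 0], 15], [[0, 0, 0], [-6.4, 2.4, 0], 15], [[0, 0, 0], [-6.6, 1.5, 0], 15], [[0, 0, 0], [-6.8, 0.6, 0], 15], [[0, 0, 0], [-6.8, -0.2, 0], 15], [[0, 0, 0], [-6.7, -1.1, 0], 15]]' > mv.in && python3 inch.py mv.in
```

```text
time: 43.18
ee_pos: [577.0, -228.8, 64.1]
tool_rot: [3.141, -0.0, 0.0]
ft_force: [1.7, 1.5, 6.8]
width: 21.3
grip_force: 25.0
time: 44.68
ee_pos: [514.0, -266.7, 64.1]
tool_rot: [-3.141, 0.0, -0.0]
ft_force: [3.1, 4.5, 7.1]
width: 21.2
grip_force: 25.0
```

```bash
echo '[[[0, 0, 0], [-6.5, -2.0, 0], 15], [[0, 0, 0], [-6.2, -2.8, 0], 15], [[0, 0, 0], [-5.8, -3.6, 0], 15], [[0, 0, 0], [-5.2, -4.3, 0], 15], [[0, 0, 0], [-4.6, -5.0, 0], 15], [[0, 0, 0], [-3.9, -5.5, 0], 15], [[0, 0, 0], [-3.2, -6.0, 0], 15], [[0, 0, 0], [-2.4, -6.4, 0], 15], [[0, 0, 0], [-1.5, -6.6, 0], 15], [[0, 0, 0], [-0.6, -6.8, 0], 15], [[0, 0, 0], [0.2, -6.8, 0], 15], [[0, 0, 0], [1.1, -6.7, 0], 15]]' > mv.in && python3 inch.py mv.in; echo '[[[0, 0, 0], [2.0, -6.5, 0], 15], [[0, 0, 0], [2.8, -6.2, 0], 15], [[0, 0, 0], [3.6, -5.8, 0], 15], [[0, 0, 0], [4.3, -5.2, 0], 15], [[0, 0, 0], [5.0, -4.6, 0], 15], [[0, 0, 0], [5.5, -3.9, 0], 15], [[0, 0, 0], [6.0, -3.2, 0], 15], [[0, 0, 0], [6.4, -2.4, 0], 15], [[0, 0, 0], [6.6, -1.5, 0], 15], [[0, 0, 0], [6.8, -0.6, 0], 15], [[0, 0, 0], [6.8, 0.2, 0], 15], [[0, 0, 0], [6.7, 1.1, 0], 15]]' > mv.in && python3 inch.py mv.in
```

```text
time: 46.18
ee_pos: [475.6, -205.2, 64.1]
tool_rot: [3.14, -0.0, 0.0]
ft_force: [0.9, -1.4, 6.8]
width: 21.7
grip_force: 25.0
time: 47.68
ee_pos: [537.6, -165.2, 64.1]
tool_rot: [-3.141, 0.002, 0.0]
ft_force: [-0.3, 5.1, 9.9]
width: 21.5
grip_force: 25.0
```

Last quarter of turn 2, plus about 60° of margin, then settle, release and rise.

```bash
echo '[[[0, 0, 0], [6.5, 2.0, 0], 15], [[0, 0, 0], [6.2, 2.8, 0], 15], [[0, 0, 0], [5.8, 3.6, 0], 15], [[0, 0, 0], [5.2, 4.3, 0], 15], [[0, 0, 0], [4.6, 5.0, 0], 15], [[0, 0, 0], [3.9, 5.5, 0], 15], [[0, 0, 0], [3.2, 6.0, 0], 15], [[0, 0, 0], [2.4, 6.4, 0], 15], [[0, 0, 0], [1.5, 6.6, 0], 15], [[0, 0, 0], [0.6, 6.8, 0], 15], [[0, 0, 0], [-0.2, 6.8, 0], 15], [[0, 0, 0], [-1.1, 6.7, 0], 15]]' > mv.in && python3 inch.py mv.in; echo '[[[0, 0, 0], [-2.0, 6.5, 0], 15], [[0, 0, 0], [-2.8, 6.2, 0], 15], [[0, 0, 0], [-3.6, 5.8, 0], 15], [[0, 0, 0], [-4.3, 5.2, 0], 15], [[0, 0, 0], [-5.0, 4.6, 0], 15], [[0, 0, 0], [-5.5, 3.9, 0], 15], [[0, 0, 0], [-4, 2, 0], 15], [[0, 0, 0], [-2, 1, 0], 15], [[0, 0, 0], [0, 0, 0], 15], [[0, 0, 0], [0, 0, 0], 15]]' > mv.in && python3 inch.py mv.in; echo '[[[0, 0, 0], [0, 0, 0], 40], [[0, 0, 0], [0, 0, 0], 50], [[0, 0, 0], [0, 0, 0], 60], [[0, 0, 0], [0, 0, -40], 60], [[0, 0, 0], [0, 0, -55], 60], [[0, 0, 0], [0, 0, -55], 60], [[0, 0, 0], [0, 0, -10], 60], [[0, 0, 0], [0, 0, 0], 60], [[0, 0, 0], [0, 0, 0], 60]]' > mv.in && python3 inch.py mv.in
python3 - <<'E'
from look import *
im=shot("wrist","w14");s=shot("scene","s14")
cv2.imwrite("pics/c14.png",np.hstack([cv2.resize(s[100:250,220:420,::-1],(400,300),interpolation=cv2.INTER_CUBIC),cv2.resize(im[:,:,::-1],(480,300))])[:,:800])
E
```

```text
time: 49.18
ee_pos: [577.0, -228.8, 64.1]
tool_rot: [3.141, -0.0, -0.0]
ft_force: [2.1, 1.7, 7.3]
width: 21.3
grip_force: 25.0
time: 50.42
ee_pos: [546.8, -264.0, 64.0]
tool_rot: [3.141, 0.001, -0.0]
ft_force: [-0.6, -0.1, 7.8]
width: 21.1
grip_force: 25.0
time: 51.55
ee_pos: [546.9, -263.2, 221.5]
tool_rot: [-3.139, 0.003, -0.0]
ft_force: [0.7, 0.5, -0.9]
width: 60.0
grip_force: 0.0
```

View pics/c14.png

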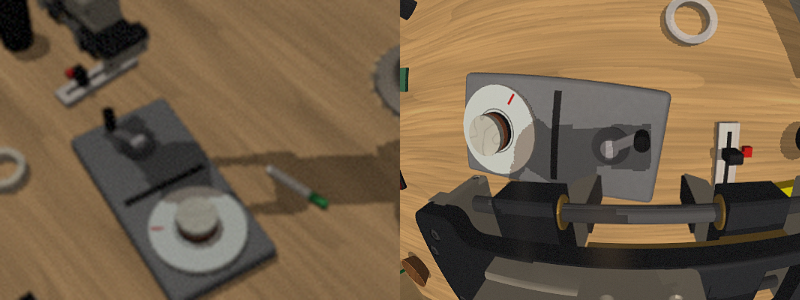

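The plate mark is just past its start and the stack stands neat and centred. Now the dimmer goes back to off.

```bash
echo '[[[0, 0, -0.18], [0, 0, 0], 60], [[0, 0, -0.18], [0, 0, 0], 60], [[0, 0, -0.18], [0, 0, 0], 60], [[0, 0, -0.18], [0, 0, 0], 60], [[0, 0, -0.18], [0, 0, 0], 60], [[0, 0, -0.18], [0, 0, 0], 60], [[0, 0, -0.18], [0, 0, 0], 60], [[0, 0, -0.18], [0, 0, 0], 60], [[0, 0, -0.164], [0, 0, 0], 60], [[0, 0, 0], [-50, -10, 0], 60], [[0, 0, 0], [-50, -15, 0], 60], [[0, 0, 0], [-49, -12, 0], 60]]' > mv.in && python3 inch.py mv.in; echo '[[[0, 0, 0], [0, 0, 0], 60], [[0, 0, 0], [0, 0, 0], 60]]' > mv.in && python3 inch.py mv.in
```

```text
time: 53.15
ee_pos: [515.0, -414.9, 222.4]
tool_rot: [-3.14, -0.002, 1.604]
ft_force: [0.5, 0.4, -0.2]
width: 59.9
grip_force: 0.0
time: 53.4
ee_pos: [515.5, -413.2, 222.5]
tool_rot: [-3.14, -0.002, 1.603]
ft_force: [0.9, 1.0, -0.3]
width: 60.2
grip_force: 0.0
```

```bash
echo '[[[0, 0, 0], [0.5, -8.5, 20], 60], [[0, 0, 0], [0, 0, 60], 55], [[0, 0, 0], [0, 0, 60], 50], [[0, 0, 0], [0, 0, 40], 40], [[0, 0, 0], [0, 0, 17], 35], [[0, 0, 0], [0, 0, 0], 30], [[0, 0, 0], [0, 0, 0], 10], [[0, 0, 0], [0, 0, 0], 10], [[0, 0, 0], [0, 0, 0], 10], [[0, 0, 0], [0, 0, 0], 10]]' > mv.in && python3 inch.py mv.in 15;echo '[[[0, 0, 0], [0, -15, 0], 10], [[0, 0, 0], [0, -15, 0], 10], [[0, 0, 0], [0, -15, 0], 10], [[0, 0, 0], [0, -15, 0], 10], [[0, 0, 0], [0, -15, 0], 10], [[0, 0, 0], [0, -11, 0], 10], [[0, 0, 0], [0, -2, 0], 10], [[0, 0, 0], [0, -1, 0], 10], [[0, 0, 0], [0, 0, 0], 10], [[0, 0, 0], [0, 0, 0], 10]]' > mv.in && python3 inch.py mv.in
```

```text
time: 54.65
ee_pos: [508.1, -414.3, 28.9]
tool_rot: [3.139, 0.002, 1.604]
ft_force: [-0.1, 0.9, 6.6]
width: 20.3
grip_force: 15.0
time: 55.9
ee_pos: [419.2, -417.0, 28.9]
tool_rot: [3.139, 0.002, 1.604]
ft_force: [0.1, 3.3, 10.1]
width: 19.9
grip_force: 15.0
```

```bash
for i in 1 2; do echo '[[[0, 0, 0], [0, -1, 0], 10], [[0, 0, 0], [0, -1, 0], 10], [[0, 0, 0], [0, 0, 0], 10], [[0, 0, 0], [0, 0, 0], 10]]' > mv.in && python3 inch.py mv.in | sed -n '2p;4p'; done
```

```text
ee_pos: [417.3, -417.1, 28.9]
ft_force: [1.1, 2.6, 8.8]
ee_pos: [415.3, -417.2, 28.9]
ft_force: [1.5, 3.3, 8.6]
```

```bash
echo '[[[0, 0, 0], [0, -1, 0], 10], [[0, 0, 0], [0, -1, 0], 10], [[0, 0, 0], [0, 0, 0], 10], [[0, 0, 0], [0, 0, 0], 10]]' > mv.in && python3 inch.py mv.in | sed -n '2p;4p'; echo '[[[0, 0, 0], [0, -1, 0], 10], [[0, 0, 0], [0, -1, 0], 10], [[0, 0, 0], [0, 0, 0], 10], [[0, 0, 0], [0, 0, 0], 10]]' > mv.in && python3 inch.py mv.in | sed -n '2p;4p'
```

```text
ee_pos: [413.9, -417.2, 28.9]
ft_force: [2.4, 3.5, 7.7]
ee_pos: [413.7, -417.2, 28.9]
ft_force: [10.6, 5.3, 4.5]
```

The end stop is reached: force rises to 10 N with no further motion.

```bash
echo '[[[0, 0, 0], [0, 1.2, 0], 10], [[0, 0, 0], [0, 0, 0], 10], [[0, 0, 0], [0, 0, 0], 40], [[0, 0, 0], [0, 0, 0], 50], [[0, 0, 0], [0, 0, 0], 60], [[0, 0, 0], [0, 0, -40], 60], [[0, 0, 0], [0, 0, -55], 60], [[0, 0, 0], [0, 0, -55], 60], [[0, 0, 0], [0, 0, -40], 60], [[0, 0, 0], [0, 0, 0], 60], [[0, 0, 0], [0, 0, 0], 60]]' > mv.in && python3 inch.py mv.in
python3 - <<'E'
from look import *
cal=camrig.get_calibration("wrist");im=shot("wrist","w15");d=shot("side","d15")
cv2.imwrite("pics/c15.png",np.hstack([cv2.resize(d[140:320,220:460,::-1],(400,300),interpolation=cv2.INTER_CUBIC),cv2.resize(im[0:240,220:540,::-1],(400,300))]))
E
```

```text
time: 59.28
ee_pos: [410.9, -416.3, 215.6]
tool_rot: [-3.141, -0.001, 1.604]
ft_force: [-0.7, -0.2, -0.1]
width: 60.1
grip_force: 0.0
```

View pics/c15.png

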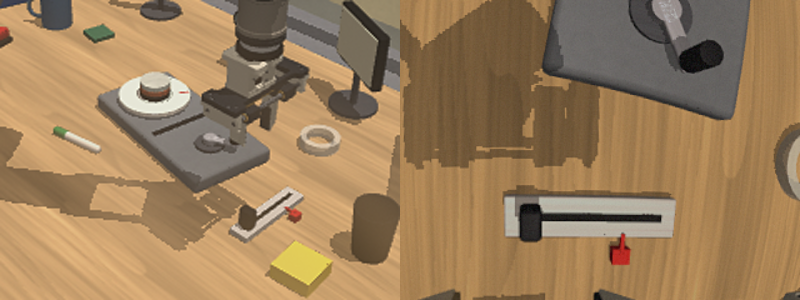

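```bash
python3 -c "
from rig import arm, camrig
print(arm.hand_in())"
```

```text
the job is handed in; nothing more can be done
None
```

The job is done and handed in at about 60 s: slate, clay (the only coloured sample there) and marble are stacked centred on the plate, the crank was wound about 2.15 turns clockwise with the dimmer within about 1 mm of the red pointer, and the dimmer is back at off.

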